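# Yellow screwdriver back into the blue tool cup

## Task

Take the yellow-handled screwdriver from the sloped tool rest and stand it upright in the blue cup, blade down and handle up, then let go of it. Leave the green and the black screwdriver where they are in the rest.

Things in the scene. Friction and masses are not known exactly. Their poses are not given: they have to be found in the camera images.
- driver_yellow: Screwdriver, YELLOW handle, 190 mm long, 0.09-0.16 kg. Origin: blade tip; z runs from tip to handle end. Shank 8 mm thick (blade 10 wide) from 0 to 83 mm, taper to 97, handle a 26 mm thick cylinder from 97 to 190, mass centre near 107. Starts leaning 20 deg off vertical in a rubber V of a fixed grey rest, tip 24 mm above the table, handle end up and towards the robot (rest turned up to 0.25 rad).
- cup_blue: BLUE round steel cup, fixed to the table, empty: 106 mm high, outside diameter 58, inside 52 (straight walls), inner floor 6 mm above the table; foot 72 mm wide, 5 high. Origin: centre of its underside, z up. A RED cup of the same shape, not to be used, is fixed 90 to 240 mm away (centre to centre); which is nearer the robot varies.
- driver_green: Same screwdriver with a GREEN handle, same sizes and origin, in the same rest; stays there. The three stand in a row across the rest, 95 mm apart, in any order. Each V lies under the handle, is open above and ends 132 mm from the tip: the last 58 mm of the handle are free all round, and the tool lifts out freely straight up or along its length.
- driver_black: Same screwdriver with a BLACK handle, same sizes and origin, in the same rest; stays there. The rest is 270 mm wide; its sloped plate lies parallel to the tools, under them, and reaches to 125 mm from their tips.
Not all that is in view belongs to the job. There is more than one size of the driver_black; the job needs the middle-sized.

How it is judged (in metres and radians):
At the end, for the whole second after the job is handed in: Yellow screwdriver at rest in the blue cup, handle up: tip within 27 mm of the cup axis and under 20 mm above the table, lean under 0.42 rad. Green and black ones still in the rest: tips moved under 20 mm, lean under 0.70 rad (z of driver_yellow in the frame of cup_blue below 0.02 m and horizontal distance between driver_yellow and cup_blue below 0.027 m and angle between driver_yellow's own z axis and vertical below 0.42 rad and linear speed of driver_yellow below 0.03 m/s and distance of each of driver_green, driver_black from where it was at the start of the episode below 0.02 m and angle between each of driver_green, driver_black's own z axis and vertical below 0.7 rad); the robot touches nothing.
It also fails if it takes over 38 s, if anything falls off the work surface, if the arm or the gripper's body presses on something with over 40 N, if the wrist force passes 120 N, or if a joint passes its speed limit or range.

## Robot

A 7-joint arm with a two-finger parallel gripper is mounted at the origin on the work surface. World frame = base frame: x ahead of the robot, y to its left, z up, the work surface at z = 0. Lengths are in mm, angles in rad, forces in N, time in s.
With the tool pointing down it reaches from about 350 to 900 mm from the base axis. Payload 7.2 kg.
Tool frame: the origin (TCP) lies midway between the tips of the shut fingers; the grasp point (between the pads) lies grip_depth behind it (grip_depth is the distance from the TCP to the grasp point, in mm); z points along the fingers, x is the direction in which the jaws open and shut, and the axes are right-handed (so a half turn about z gives the same grasp; the last joint's range is limited). The gripper opens to 88 mm and grips with 3 to 60 N. Pads are 20 mm wide; open, the fingers measure 115 mm over their backs; the gripper's body (75 mm by 178 mm) begins 61 mm behind the grasp point.
Start: joints at [1.06, 0.411, -0.013, 1.596, 0.006, 1.134, -0.082], TCP at [267.784, -564.731, 201.353] pointing down, gripper open.
Joint ranges: [-2.95, 2.95], [-0.29, 1.99], [-1.47, 1.44], [0.14, 2.54], [-1.03, 4.17], [0.13, 1.85], [-2.86, 2.86]. Speed limits (rad/s): [2.39, 2.39, 3.01, 3.01, 3.14, 3.14, 3.14].

## Interface

Orientations are given as a 3x3 rotation matrix whose columns are the frame's x, y, z axes.
In Python, from workcell import * gives the robot as it stands. The module is installed in compiled form; this text tells all that it offers.
- The arm moves only by the shell command python3 -m crank 'ROWS' [FORCE]. ROWS is JSON, a list of rows, each a list of 7 numbers: the shift along the tool's x, y, z in units of 40 mm (1.0 is 40 mm), then the turn, a rotation vector about the tool's x, y, z in units of 6 degrees (1.0 is 6 degrees), then the closure in counts, from 0 (fully open) to 255 (shut). A call has 1 to 20 rows; each row shifts and turns the pose as measured when the row begins, along the tool's axes as they then stand; what a row does not reach is not made up. A row lasts 1/12 s, in which the tool goes at most 41.7 mm and 7.16 degrees, less where a joint would pass 70% of its speed; a pose out of reach is approached as far as the arm can. A call is refused whole if a number of a shift passes 1 or a number of a turn 1, either way. A call with a gripper value outside its range is refused whole. The fingers move at their own pace and stop on an object; FORCE is the grip in N (left out, the last holds). Time passes only in rows, so rows that do not move let the fingers close. It gives the time, the measured TCP pose, the force and the opening at its end, in the units of the state.
- get_state(): the state, without advancing time (a new reading comes with each control period).
- capture(name): name is "scene" or "side" or "wrist"; returns a dict with "image" (384x512x3 uint8, red, green, blue), "fov_y" (degrees; the focal length in pixels is half the picture's height over the tangent of half this angle, whatever the lens; pixels are square), "cx", "cy" (the principal point, pixels), "eye" and "orientation" of the camera in the world. Camera axes: x right, y up, looking along -z (the intrinsics and any distortion apply to the point x, -y, -z); pixel columns grow to the right and rows downward; lengths in mm; the calibration is good to about 2 mm. The wrist camera is an equidistant fisheye: a pixel r from the principal point sees the ray r / f radians off the axis. A picture is of the moment at which its call begins. There is no depth.
- sign_off(): hands the job in, once; it reports no verdict.
The state is a dict: "clock": time; "qpos": joint angles; "dq": joint speeds; "joint_efforts": joint torques, N m; "tool_pos": TCP position; "eef_rot": TCP orientation; "wrist_force": force on the tool from outside, world axes, zero at the start; "moment": the same for the moment, N m; "gripper_width": finger opening in mm.
Only numpy, scipy, OpenCV 4.12 (cv2) and the standard library are available. Lean on these libraries where they do the work, as an engineer would, in place of code of your own. Each camera call takes 0.05 s, during which the arm holds its last target.

## Working session

There is one attempt and no reset: what is moved stays moved. The work goes in short steps, Python scripts to look and compute and a shell command to move; the robot and the scene stay as the last step left them, time stands still between calls to the robot, and variables do not carry over. Pictures are saved under pics/ and viewed, and the job is handed in when it is done.

```bash
mkdir -p pics
python3 - <<'E'
from workcell import *
import cv2,numpy as np
np.set_printoptions(precision=4,suppress=True)
for n in ["scene","side","wrist"]:
    c=capture(n); cv2.imwrite(f"pics/{n}0.png",c["image"][:,:,::-1])
    print(n,{k:v for k,v in c.items() if k!="image"})
s=get_state(); print(s)
E
```

```text
scene {'fov_y': 48.97159210563216, 'cx': 253.55848980538119, 'cy': 190.8530031540986, 'eye': array([883.3549, 815.1937, 771.4207]), 'orientation': array([[-0.8471, -0.3367,  0.4111],
       [ 0.5309, -0.5041,  0.6812],
       [-0.0222,  0.7953,  0.6058]])}
side {'fov_y': 42.42242593411194, 'cx': 252.0364665729581, 'cy': 198.94556265314148, 'eye': array([-51.7237, 753.7906, 720.9595]), 'orientation': array([[-0.8562,  0.3073, -0.4152],
       [-0.5163, -0.5354,  0.6684],
       [-0.0169,  0.7867,  0.6171]])}
wrist {'fov_y': 65.70646984690485, 'cx': 255.86583885359926, 'cy': 194.44286077884365, 'eye': array([ 335.7653, -532.2126,  383.3119]), 'orientation': array([[ 0.4285,  0.8682,  0.2501],
       [-0.9035,  0.4123,  0.1166],
       [-0.0019, -0.276 ,  0.9612]])}
{'clock': 0.15, 'qpos': array([ 1.0598,  0.4117, -0.0127,  1.5968,  0.0056,  1.1343, -0.0822]), 'dq': array([ 0.0012, -0.0023, -0.0007, -0.0023, -0.0007, -0.0003, -0.0011]), 'joint_efforts': array([  0.0024, -58.8336,   0.643 , -29.1288,  -0.0537,   0.0159,
         0.0001]), 'tool_pos': array([ 267.6032, -564.376 ,  200.7274]), 'eef_rot': array([[ 0.4285, -0.9035, -0.0006],
       [-0.9035, -0.4285,  0.0011],
       [-0.0012,  0.0001, -1.    ]]), 'wrist_force': array([1.3684, 0.8904, 0.2568]), 'moment': array([-0.0146, -0.0182, -0.0187]), 'gripper_width': 87.77081701458185}
```

View pics/scene0.png

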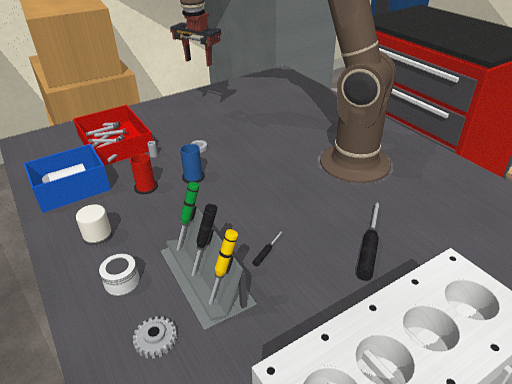

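View pics/side0.png

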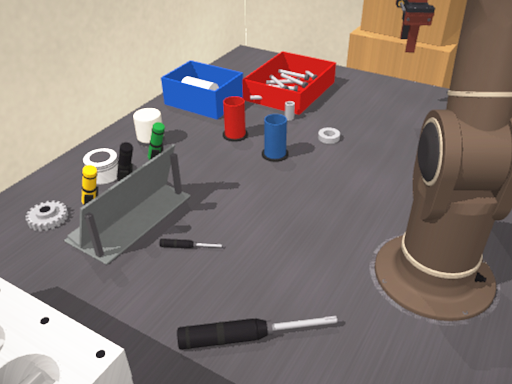

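View pics/wrist0.png

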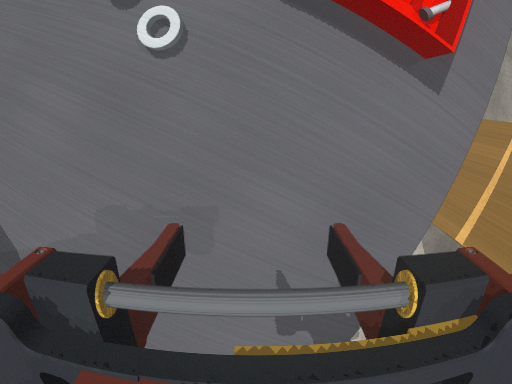

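```bash
python3 -c "
import workcell;print([ (n,getattr(workcell,n)) for n in dir(workcell) if not n.startswith('_')])
try: print(grip_depth)
except Exception as e: print(e)"
```

```text
[('Unreachable', <class 'workcell.Unreachable'>), ('capture', <function make.<locals>.drawn_camera at 0x7f1908700180>), ('get_state', <function make.<locals>.<lambda> at 0x7f1908700680>), ('grip_depth', 18.700000000000003), ('sign_off', <function connect.<locals>.done at 0x7f19086737e0>)]
name 'grip_depth' is not defined
```

Scene and side pictures: the yellow driver is at about scene (228,250) and side (90,180). The blue cup is at scene (192,162) and side (275,138).

Possible mix-ups:
- **Drivers in the rest:** green at scene (190,200), black at scene (206,225), yellow at scene (228,250).
- **Loose black drivers on the table:** small at (266,250), large at (368,250). Neither belongs to the job.
- **Cups and bins:** blue cup (192,162), red cup (144,173), blue bin (66,175), red bin (112,130).

I choose the yellow driver at (228,250) and the blue cup at (192,162), and check both in a close crop.

```bash
cat > h.py <<'E'
import cv2,numpy as np
np.set_printoptions(precision=4,suppress=True)
def ray(c,px,fish=False):
    f=c["image"].shape[0]/2/np.tan(np.radians(c["fov_y"]/2))
    u=(np.atleast_2d(px).astype(float)-[c["cx"],c["cy"]])/f
    if fish:
        r=np.linalg.norm(u,axis=1,keepdims=True)+1e-12
        d=np.c_[u/r*np.sin(r),np.cos(r)]
    else: d=np.c_[u,np.ones(len(u))]
    d=d*[1,-1,-1]
    d=d@np.array(c["orientation"]).T
    return np.array(c["eye"]),d/np.linalg.norm(d,axis=1,keepdims=True)
def onz(c,px,z,fish=False):
    e,d=ray(c,px,fish); return e+d*((z-e[2])/d[:,2])[:,None]
def proj(c,P,fish=False):
    f=c["image"].shape[0]/2/np.tan(np.radians(c["fov_y"]/2))
    q=(np.atleast_2d(P)-c["eye"])@np.array(c["orientation"])*[1,-1,-1]
    if fish:
        r=np.linalg.norm(q[:,:2],axis=1,keepdims=True); th=np.arctan2(r,q[:,2:]); u=q[:,:2]/r*th
    else: u=q[:,:2]/q[:,2:]
    return u*f+[c["cx"],c["cy"]]
def tri(c1,p1,c2,p2):
    e1,d1=ray(c1,p1);e2,d2=ray(c2,p2);d1=d1[0];d2=d2[0]
    t=np.linalg.lstsq(np.c_[d1,-d2],e2-e1,rcond=None)[0]
    a=e1+t[0]*d1;b=e2+t[1]*d2
    return (a+b)/2,np.linalg.norm(a-b)
def mask(c,h0,h1,s=120,v=50):
    hsv=cv2.cvtColor(c["image"],cv2.COLOR_RGB2HSV)
    return cv2.inRange(hsv,(h0,s,v),(h1,255,255))
def comps(m,amin=60):
    n,l,st,ce=cv2.connectedComponentsWithStats(m)
    return [(i,st[i],ce[i]) for i in range(1,n) if st[i][4]>=amin],l
E
python3 - <<'E'
from workcell import *
from h import *
S=capture("scene");D=capture("side")
for n,c in (("scene",S),("side",D)):
    for nm,(a,b) in dict(yellow=(22,33),blue=(100,120),green=(45,80)).items():
        cs,l=comps(mask(c,a,b)); print(n,nm,[(s.tolist(),ce) for i,s,ce in cs])
a=cv2.resize(S["image"][140:320,150:290],None,fx=3,fy=3,interpolation=2)[:540,:,::-1]
b=cv2.resize(D["image"][100:260,60:310],None,fx=1.5,fy=1.5,interpolation=2)[:,:,::-1]
o=np.zeros((540,800,3),np.uint8);o[:,:420]=a;o[:240,420:795]=b
cv2.imwrite("pics/crop1.png",o)
E
```

```text
scene yellow [([220, 229, 18, 27, 309], array([228.589 , 242.0227])), ([215, 253, 16, 23, 228], array([221.2632, 265.0702]))]
scene blue [([371, 0, 6, 15, 61], array([373.1475,   5.9836])), ([389, 0, 40, 12, 293], array([405.372 ,   3.6621])), ([23, 144, 88, 69, 3459], array([ 66.8372, 177.3894])), ([180, 144, 23, 37, 654], array([190.974, 161.792]))]
scene green [([185, 182, 14, 22, 221], array([191.3846, 192.5339])), ([181, 204, 13, 20, 166], array([185.8554, 213.6084]))]
side yellow [([82, 165, 15, 26, 305], array([ 89.0164, 177.4689])), ([82, 190, 15, 14, 71], array([ 87.3803, 195.1127]))]
side blue [([161, 61, 82, 58, 2987], array([200.8447,  88.3334])), ([264, 114, 23, 45, 924], array([274.8366, 135.8074]))]
side green [([151, 123, 14, 23, 236], array([157.0212, 133.8814])), ([148, 145, 13, 14, 63], array([152.1429, 150.4921]))]
```

View pics/crop1.png

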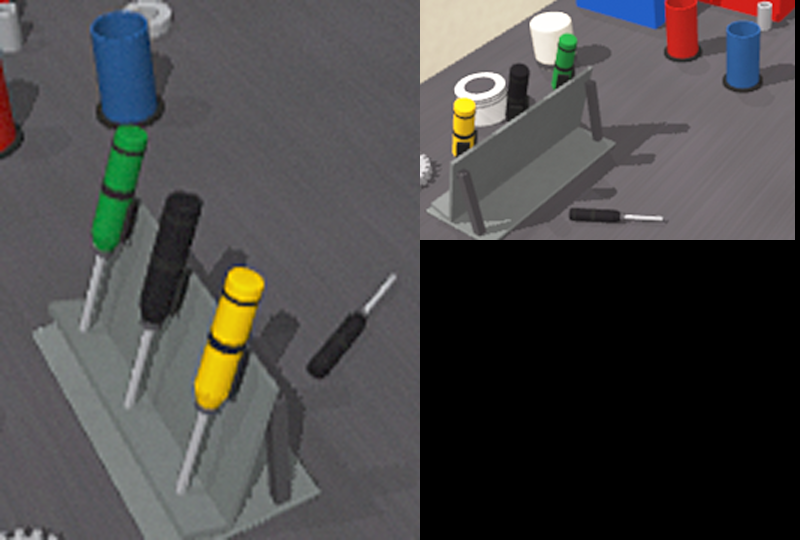

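The crop confirms it: the yellow driver is nearest the scene camera and its blade meets the foot of the rest at about scene (211,304). The blue cup is at scene (191,162) and side (275,136). Next I measure both.

```bash
cat > meas.py <<'E'
from workcell import *
from h import *
S=capture("scene");D=capture("side")
def axis(c,h0,h1,box,vert=False,lo=None):
    m=mask(c,h0,h1); x,y,w,h=box; mm=np.zeros_like(m); mm[y:y+h,x:x+w]=m[y:y+h,x:x+w]
    pts=np.argwhere(mm>0)[:,::-1].astype(np.float32)
    vx,vy,x0,y0=cv2.fitLine(pts,cv2.DIST_L2,0,.01,.01).ravel()
    return np.array([x0,y0]),np.array([vx,vy]),pts
def plane(c,p,v):
    e,d=ray(c,[p,p+30*v]); n=np.cross(d[0],d[1]); return e,n/np.linalg.norm(n)
def line3(a,b):
    (e1,n1),(e2,n2)=a,b
    u=np.cross(n1,n2);u/=np.linalg.norm(u)
    if u[2]<0:u=-u
    p=np.linalg.lstsq(np.array([n1,n2,u]),np.array([n1@e1,n2@e2,0]),rcond=None)[0]
    return p,u
# drivers: scene whole handle; side upper blob
for nm,hh,sb,db in (("yellow",(22,33),(210,225,35,60),(75,160,28,30)),("green",(45,80),(175,178,28,50),(145,120,25,26))):
    p,v,q1=axis(S,*hh,sb); p2,v2,q2=axis(D,*hh,db)
    P,u=line3(plane(S,p,v),plane(D,p2,v2))
    print(nm,"u",u,"lean",np.degrees(np.arccos(u[2])),"tip@z24",P+u*(24-P[2])/u[2],"end z202",P+u*(202.5-P[2])/u[2])
    # triangulated upper blob centroid (cap to ring)
    cS=q1[q1[:,1]<q1[:,1].min()+24].mean(0)
    print("  tri",tri(S,cS,D,q2.mean(0)))
# cup: axis plane from silhouettes
def cupl(c,box):
    p,v,q=axis(c,100,120,box); return plane(c,p,v),q
a,q1=cupl(S,(178,140,28,45));b,q2=cupl(D,(260,110,30,52))
P,u=line3(a,b);print("cup u",u,"at z53",P+u*(53-P[2])/u[2])
print("tri",tri(S,q1.mean(0),D,q2.mean(0)))
# direct: vertical-plane at centroid
for c,q in((S,q1),(D,q2)): print(onz(c,q.mean(0),53))
E
python3 meas.py
```

```text
yellow u [-0.3373  0.0208  0.9412] lean 19.753007303635048 tip@z24 [669.5353 262.3373  24.    ] end z202 [605.5582 266.2826 202.5   ]
  tri (array([612.8804, 265.7467, 181.7189]), np.float64(0.8309298727643589))
green u [-0.3487  0.019   0.937 ] lean 20.439253728768357 tip@z24 [663.605   72.6448  24.    ] end z202 [597.1812  76.272  202.5   ]
  tri (array([605.7783,  75.6826, 179.65  ]), np.float64(0.11670394606230956))
cup u [ 0.0025 -0.0044  1.    ] at z53 [ 480.7611 -222.0912   53.    ]
tri (array([ 480.8122, -222.0882,   56.7233]), np.float64(0.3315246306412486))
[[ 478.7937 -227.1985   53.    ]]
[[ 483.9062 -227.8547   53.    ]]
```

```bash
cat > go.py <<'E'
from workcell import *
from h import *
from scipy.spatial.transform import Rotation as Ro
U=np.array([-.341,.018,.940]);U/=np.linalg.norm(U)
END=np.array([605.6,266.3,202.5])
def Rt(z,x):
    z=np.array(z)/np.linalg.norm(z);x=np.array(x,float);x-=z*(x@z);x/=np.linalg.norm(x)
    return np.c_[x,np.cross(z,x),z]
def todo(p,R):
    s=get_state();A=np.array(s["eef_rot"])
    d=A.T@(np.array(p)-s["tool_pos"])/40
    r=Ro.from_matrix(A.T@R).as_rotvec(degrees=True)/6
    print("clock",s["clock"],"pos",s["tool_pos"],"w",s["gripper_width"],"F",s["wrist_force"],"q",s["qpos"])
    print("shift units",d,"turn units",r)
    return d,r
RG=Rt(-U,[0.05,-1,0])
def tcp(s): return END+(s-190)*U
E
python3 -c "
from go import *
todo(tcp(300),RG)
S=capture('scene');D=capture('side')
print('red',tri(S,[144,173],D,[235,118]))"
```

```text
clock 0.35 pos [ 267.7404 -564.6337  201.151 ] w 87.88040296563908 F [ 0.8441 -0.8429  0.4834] q [ 1.0598  0.4113 -0.0127  1.5964  0.0056  1.1343 -0.0822]
shift units [-15.5977 -15.7071  -2.6134] turn units [3.2045 0.9804 3.7709]
red (array([ 623.1331, -251.719 ,   54.485 ]), np.float64(3.3923663551929817))
```

```bash
python3 -m crank '[[0,0,-0.8,0.53,0.16,0.63,0],[0,0,-0.8,0.53,0.16,0.63,0],[0,0,-0.8,0.53,0.16,0.63,0],[0,0,-0.8,0.53,0.16,0.63,0],[0,0,-0.8,0.53,0.16,0.63,0],[0,0,-0.8,0.53,0.16,0.63,0]]' 20; python3 -c "
from go import *
todo(tcp(300),RG)"
```

```text
clock: 0.95
tool_pos: [245.5, -561.2, 389.3]
eef_rot: [[0.037, -0.937, 0.347], [-0.999, -0.04, -0.002], [0.016, -0.347, -0.938]]
wrist_force: [-0.1, 0.5, 0.0]
gripper_width: 87.7
clock 0.95 pos [ 245.5448 -561.2053  389.3212] w 87.72186014313681 F [-0.1212  0.5472  0.0059] q [ 1.2594  0.2275  0.0342  1.4716 -0.3562  1.3531 -0.1768]
shift units [-20.4558  -7.6642   4.714 ] turn units [-0.0688  0.15   -0.0665]
```

```bash
python3 -m crank '[[-0.9,-0.36,0.1,0,0,0,0],[-0.9,-0.36,0.1,0,0,0,0],[-0.9,-0.36,0.1,0,0,0,0],[-0.9,-0.36,0.1,0,0,0,0],[-0.9,-0.36,0.1,0,0,0,0],[-0.9,-0.36,0.1,0,0,0,0],[-0.9,-0.36,0.1,0,0,0,0],[-0.9,-0.36,0.1,0,0,0,0],[-0.9,-0.36,0.1,0,0,0,0],[-0.9,-0.36,0.1,0,0,0,0],[-0.9,-0.36,0.1,0,0,0,0],[-0.9,-0.36,0.1,0,0,0,0],[-0.9,-0.36,0.1,0,0,0,0],[-0.9,-0.36,0.1,0,0,0,0],[-0.9,-0.36,0.1,0,0,0,0],[-0.9,-0.36,0.1,0,0,0,0],[-0.9,-0.36,0.1,0,0,0,0],[-0.9,-0.36,0.1,0,0,0,0]]'; python3 -c "
from go import *
todo(tcp(300),RG)"
```

```text
clock: 2.45
tool_pos: [495.0, 99.2, 403.2]
eef_rot: [[0.008, -0.933, 0.36], [-0.999, -0.021, -0.034], [0.039, -0.359, -0.932]]
wrist_force: [1.4, -0.8, -0.5]
gripper_width: 87.6
clock 2.45 pos [495.0072  99.1869 403.151 ] w 87.55238682281866 F [ 1.4184 -0.8454 -0.5495] q [ 0.645  -0.155  -0.9003  1.7919  0.0089  1.0992 -1.8291]
shift units [-4.3051 -0.9215  2.7817] turn units [-0.1888 -0.1577 -0.2492]
```

```bash
python3 -m crank '[[-0.86,-0.18,0.4,-0.04,-0.03,-0.05,0],[-0.86,-0.18,0.4,-0.04,-0.03,-0.05,0],[-0.86,-0.18,0.4,-0.04,-0.03,-0.05,0],[-0.86,-0.18,0.4,-0.04,-0.03,-0.05,0],[-0.86,-0.18,0.4,-0.04,-0.03,-0.05,0],[0,0,0,0,0,0,0]]'; python3 -c "
from go import *
todo(tcp(300),RG)"
```

```text
clock: 2.95
tool_pos: [557.0, 288.0, 335.8]
eef_rot: [[0.043, -0.936, 0.351], [-0.999, -0.049, -0.011], [0.028, -0.35, -0.936]]
wrist_force: [-0.7, -1.1, -0.2]
gripper_width: 87.5
clock 2.95 pos [556.9883 287.9655 335.8133] w 87.47281760947116 F [-0.6968 -1.1484 -0.2114] q [ 0.2085  0.326  -1.143   1.6459  0.628   1.1877 -2.5959]
shift units [0.4827 0.0263 0.8033] turn units [-0.1019  0.0627  0.0227]
```

```bash
python3 -m crank '[[0.25,0.02,0.2,-0.05,0.03,0,0],[0.22,0,0.2,-0.05,0.03,0,0],[0,0,0,0,0,0,0]]'
python3 - <<'E'
from go import *
todo(tcp(300),RG)
W=capture("wrist")
im=W["image"][:,:,::-1].copy()
for s in (190,165,97,0):
    p=proj(W,tcp(s),True)[0];print(s,p)
    cv2.drawMarker(im,tuple(int(v) for v in p),(255,0,255),0,10,1)
cv2.imwrite("pics/w1.png",im)
E
```

```text
clock: 3.2
tool_pos: [561.2, 270.4, 317.6]
eef_rot: [[0.048, -0.941, 0.336], [-0.998, -0.056, -0.015], [0.033, -0.334, -0.942]]
wrist_force: [-1.4, -0.6, -0.6]
gripper_width: 87.7
clock 3.2 pos [561.1559 270.4329 317.6129] w 87.71776601101266 F [-1.4379 -0.6332 -0.5629] q [ 0.2403  0.3362 -1.1381  1.6741  0.626   1.1608 -2.5692]
shift units [ 0.0523 -0.0621  0.3351] turn units [0.0523 0.0288 0.0893]
190 [258.2442 180.0233]
165 [258.1437 174.8822]
97 [257.9298 164.0343]
0 [257.7214 153.5722]
```

View pics/w1.png

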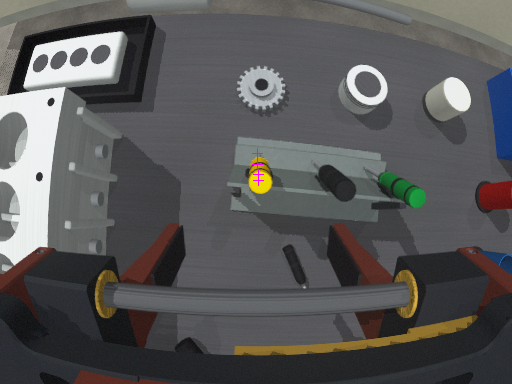

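The wrist view shows the yellow cap at about (260,183), and the projected end at (258,180) agrees to about 2 mm. The black handle is at (336,182) and the green at (403,190). I descend along the tool axis.

```bash
python3 -m crank '[[0.1,-0.06,0.4,0.05,0.03,0.09,0],[0,0,0.6,0,0,0,0],[0,0,0.6,0,0,0,0],[0,0,0.6,0,0,0,0],[0,0,0.6,0,0,0,0],[0,0,0.4,0,0,0,0],[0,0,0,0,0,0,0]]'
python3 - <<'E'
from go import *
todo(tcp(146.3),RG)
W=capture("wrist")
im=W["image"][:,:,::-1].copy()
cv2.imwrite("pics/w2.png",im)
E
```

```text
clock: 3.83
tool_pos: [617.9, 243.9, 208.1]
eef_rot: [[0.006, -0.932, 0.363], [-0.999, -0.02, -0.033], [0.038, -0.362, -0.931]]
wrist_force: [0.0, -0.5, -0.6]
gripper_width: 87.6
clock 3.8333 pos [617.8798 243.8755 208.1175] w 87.56529471642601 F [ 0.0078 -0.544  -0.5974] q [ 0.1718  0.4746 -1.0037  1.7716  0.8292  0.9876 -2.7208]
shift units [-0.5842  0.3515  1.093 ] turn units [-0.2205 -0.1497 -0.2681]
```

View pics/w2.png

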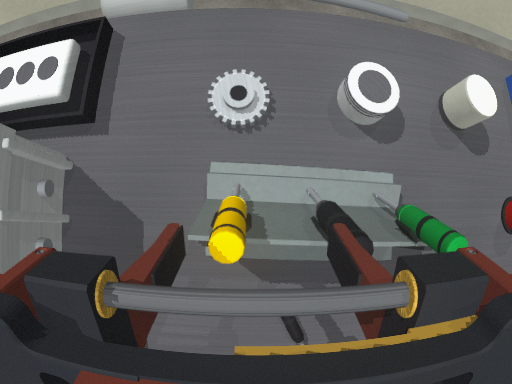

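The wrist view shows the tool has drifted about 25 mm to the right: the yellow cap is at (227,245) and the right finger is close to black at (345,235). The cause is joint 7 nearing its range limit. I back out along the tool axis and turn the jaws about 50° to free the wrist.

```bash
python3 -m crank '[[-0.1,0,-0.6,0,0,0,0],[-0.1,0,-0.8,0,0,0,0],[0,0,-0.8,0,0,0,0],[0,0,-0.3,0,0,-0.9,0],[0,0,0,0,0,-0.9,0],[0,0,0,0,0,-0.9,0],[0,0,0,0,0,-0.9,0],[0,0,0,0,0,-0.9,0],[0,0,0,0,0,-0.9,0],[0,0,0,0,0,-0.9,0],[0,0,0,0,0,-0.9,0],[0,0,0,0,0,-0.9,0],[0,0,0,0,0,0,0]]'
python3 - <<'E'
from go import *
s=get_state()
RN=Rt(-U,[np.cos(np.radians(40)),-np.sin(np.radians(40)),0])
print(s["eef_rot"]);todo(tcp(280),RN)
E
echo 'RN=Rt(-U,[np.cos(np.radians(40)),-np.sin(np.radians(40)),0])' >> go.py
```

```text
clock: 4.97
tool_pos: [579.4, 246.7, 339.2]
eef_rot: [[0.703, -0.589, 0.399], [-0.627, -0.778, -0.042], [0.335, -0.221, -0.916]]
wrist_force: [-0.7, 0.2, -0.6]
gripper_width: 88.1
[[ 0.7031 -0.5885  0.3991]
 [-0.6271 -0.7778 -0.0423]
 [ 0.3353 -0.2206 -0.9159]]
clock 4.9667 pos [579.3589 246.7101 339.2403] w 88.06015498023788 F [-0.6856  0.1844 -0.5947] q [ 0.3681  0.3662 -1.2981  1.6771  0.7508  1.202  -1.7829]
shift units [-0.8478 -0.0595  1.1273] turn units [-0.2108 -0.6087  0.4256]
```

```bash
python3 -m crank '[[-0.4,0,0.3,-0.1,-0.3,0,0],[-0.4,-0.05,0.3,-0.1,-0.3,0,0],[0,0,0,0,0,0,0]]'
python3 - <<'E'
from go import *
RN=Rt(-U,[np.cos(np.radians(45)),-np.sin(np.radians(45)),0])
todo(tcp(280),RN)
W=capture("wrist")
im=W["image"][:,:,::-1].copy()
for s in (190,165,97,0):
    p=proj(W,tcp(s),True)[0];print(s,p)
    cv2.drawMarker(im,tuple(int(v) for v in p),(255,0,255),0,10,1)
cv2.imwrite("pics/w3.png",im)
E
sed -i 's/radians(40)/radians(45)/g' go.py
```

```text
clock: 5.22
tool_pos: [566.6, 266.9, 310.2]
eef_rot: [[0.718, -0.605, 0.344], [-0.639, -0.769, -0.019], [0.276, -0.206, -0.939]]
wrist_force: [0.3, -0.4, -0.1]
gripper_width: 87.6
clock 5.2167 pos [566.5939 266.9487 310.2173] w 87.62457881211066 F [ 0.2615 -0.4168 -0.1411] q [ 0.3167  0.4141 -1.2815  1.6832  0.7396  1.2032 -1.827 ]
shift units [-0.026  -0.0254  0.6138] turn units [-0.0126 -0.033   1.1418]
190 [254.9614 184.2667]
165 [254.9644 178.8397]
97 [254.9712 167.4523]
0 [254.9787 156.5534]
```

View pics/w3.png

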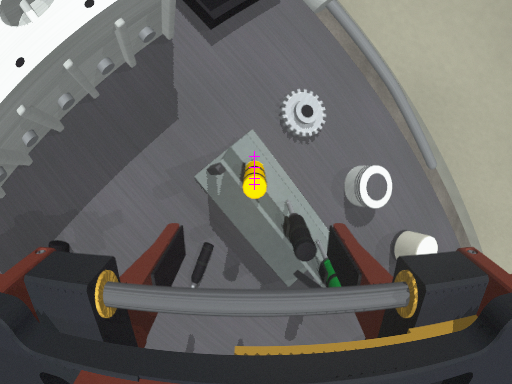

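The wrist view shows the yellow cap at (255,186), on the projected axis. Black at (300,238) and green at (332,272) lie off the fingers' path. I descend in two parts.

```bash
python3 -m crank '[[-0.02,-0.02,0.5,0,0,0,0],[0,0,0.5,0,0,0,0],[0,0,0.5,0,0,0,0],[0,0,0.4,0,0,0,0],[0,0,0,0,0,0,0]]'
python3 - <<'E'
from go import *
todo(tcp(146.3),RN)
E
```

```text
clock: 5.68
tool_pos: [595.2, 266.8, 242.0]
eef_rot: [[0.71, -0.61, 0.353], [-0.646, -0.763, -0.019], [0.281, -0.214, -0.936]]
wrist_force: [-0.2, -0.4, 0.4]
gripper_width: 88.0
clock 5.6833 pos [595.2252 266.7654 242.0327] w 87.97450128537164 F [-0.2324 -0.4406  0.4147] q [ 0.2463  0.5012 -1.192   1.7392  0.8549  1.1087 -1.9163]
shift units [-0.0975  0.0697  2.1087] turn units [-0.0717 -0.096   1.0582]
```

```bash
python3 -m crank '[[-0.06,0.04,0.5,-0.07,-0.1,0,0],[-0.04,0.03,0.5,0,0,0,0],[0,0,0.5,0,0,0,0],[0,0,0.5,0,0,0,0],[0,0,0.1,0,0,0,0],[0,0,0,0,0,0,0]]'
python3 - <<'E'
from go import *
todo(tcp(146.3),RN)
W=capture("wrist")
cv2.imwrite("pics/w4.png",W["image"][:,:,::-1])
S=capture("scene");cv2.imwrite("pics/s4.png",cv2.resize(S["image"][100:340,120:380],None,fx=2.5,fy=2.5)[:,:,::-1])
E
```

```text
clock: 6.18
tool_pos: [621.9, 267.0, 166.9]
eef_rot: [[0.707, -0.616, 0.347], [-0.652, -0.758, -0.016], [0.273, -0.215, -0.938]]
wrist_force: [-0.6, 0.3, 0.0]
gripper_width: 87.5
clock 6.1833 pos [621.854  266.973  166.9076] w 87.50933876906073 F [-0.5813  0.3164  0.0155] q [ 0.1808  0.6061 -1.0973  1.7722  0.9739  1.0234 -2.0025]
shift units [-0.0376  0.078   0.1173] turn units [-0.0557 -0.0349  0.9775]
```

View pics/w4.png

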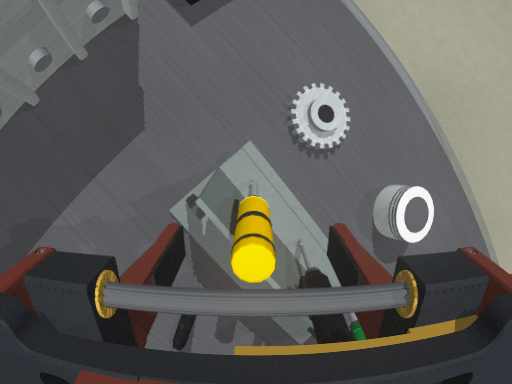

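View pics/s4.png

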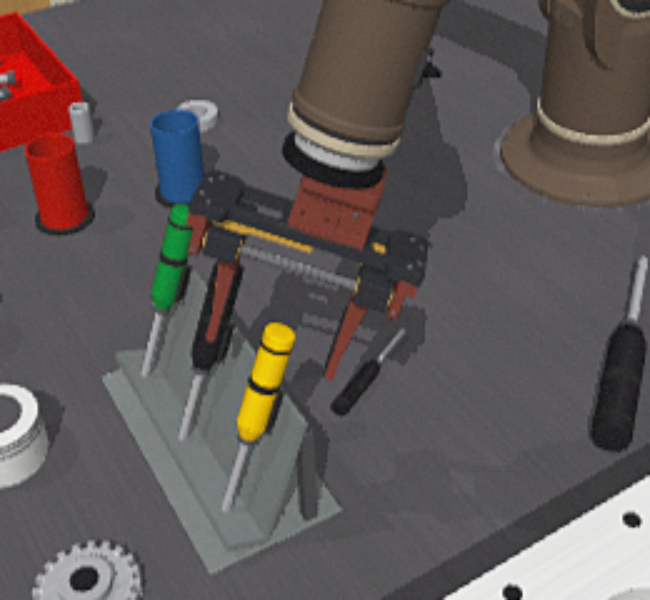

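The wrist view shows the cap at (253,262), midway between the fingers at (180,230) and (335,230). The scene crop shows the fingers straddling the yellow handle, with the left finger in front of black but clear of it. I check the offset numerically before closing.

Run:
```python
from go import *
W=capture("wrist")
im=W["image"][:,:,::-1].copy()
s=get_state();A=s["eef_rot"]
ax=[s["tool_pos"]-A[:,2]*k for k in (-50,0,18.7,43.7)]
print("tool axis px",proj(W,ax,True)); print("driver px",proj(W,[tcp(k) for k in (97,146.3,165,190)],True))
m=mask(W,22,33);cs,l=comps(m);print([(t.tolist(),c) for i,t,c in cs])
```

```text
tool axis px [[256.2681 204.1294]
 [256.2969 227.3158]
 [256.311  239.0657]
 [256.3335 258.7196]]
driver px [[254.1415 207.1038]
 [254.0228 229.3515]
 [253.9649 240.6443]
 [253.8725 259.3773]]
[([230, 196, 46, 87, 2896], array([252.8964, 242.6599]))]
```

```bash
python3 -m crank '[[-0.04,0.07,0.1,0,0,0,0],[0,0,0,0,0,0,255],[0,0,0,0,0,0,255],[0,0,0,0,0,0,255],[0,0,0,0,0,0,255],[0,0,0,0,0,0,255],[0,0,0,0,0,0,255],[0,0,0,0,0,0,255],[0,0,0,0,0,0,255]]' 35; python3 -c "
from go import *
todo(tcp(300),RN)"
```

```text
clock: 7.08
tool_pos: [620.8, 267.7, 168.3]
eef_rot: [[0.706, -0.614, 0.354], [-0.652, -0.758, -0.013], [0.277, -0.222, -0.935]]
wrist_force: [-0.0, -0.5, -0.4]
gripper_width: 38.0
clock 7.0833 pos [620.8337 267.7191 168.255 ] w 38.042876401505396 F [-0.002  -0.4669 -0.4125] q [ 0.1824  0.5998 -1.0988  1.78    0.9783  1.0155 -2.01  ]
shift units [ 0.013   0.0359 -3.6847] turn units [-0.1252 -0.0686  0.9768]
```

```bash
python3 -m crank '[[0,0,0.2,0,0,0,0],[0,0,0,0,0,0,255],[0,0,0,0,0,0,255],[0,0,0,0,0,0,255],[0,0,0,0,0,0,255],[0,0,0,0,0,0,255],[0,0,0,0,0,0,255]]' 35; python3 -c "
from go import *
todo(tcp(146.3),RN)"
```

```text
clock: 7.67
tool_pos: [623.5, 267.9, 159.3]
eef_rot: [[0.706, -0.614, 0.353], [-0.652, -0.758, -0.013], [0.276, -0.221, -0.935]]
wrist_force: [1.1, 0.2, -0.2]
gripper_width: 25.3
clock 7.6667 pos [623.538  267.8874 159.2911] w 25.349741785583827 F [ 1.0599  0.18   -0.166 ] q [ 0.1749  0.6127 -1.0879  1.7825  0.9924  1.0066 -2.0191]
shift units [-0.0002  0.0798 -0.076 ] turn units [-0.1191 -0.0576  0.9799]
```

```bash
python3 -m crank '[[0,0,-0.3,0,0,0,255],[0,0,-0.5,0,0,0,255],[0,0,-0.7,0,0,0,255],[0,0,-0.7,0,0,0,255],[0,0,-0.7,0,0,0,255],[0,0,-0.7,0,0,0,255],[0,0,-0.7,0,0,0,255],[0,0,-0.7,0,0,0,255],[0,0,-0.7,0,0,0,255],[0,0,-0.5,0,0,0,255],[0,0,0,0,0,0,255]]'
python3 - <<'E'
from go import *
todo(tcp(300),RN)
S=capture("scene");cv2.imwrite("pics/s5.png",S["image"][:,:,::-1])
D=capture("side");cv2.imwrite("pics/d5.png",D["image"][:,:,::-1])
E
```

```text
clock: 8.58
tool_pos: [525.5, 273.7, 405.5]
eef_rot: [[0.712, -0.609, 0.35], [-0.646, -0.763, -0.014], [0.275, -0.216, -0.937]]
wrist_force: [-1.1, 0.3, -2.0]
gripper_width: 25.0
clock 8.5833 pos [525.5211 273.6979 405.4964] w 25.035662833833587 F [-1.0842  0.3242 -2.0458] q [ 0.406   0.2854 -1.3772  1.5814  0.593   1.3254 -1.7352]
shift units [ 0.1602 -0.006   2.7067] turn units [-0.0921 -0.0349  1.0582]
```

View pics/s5.png

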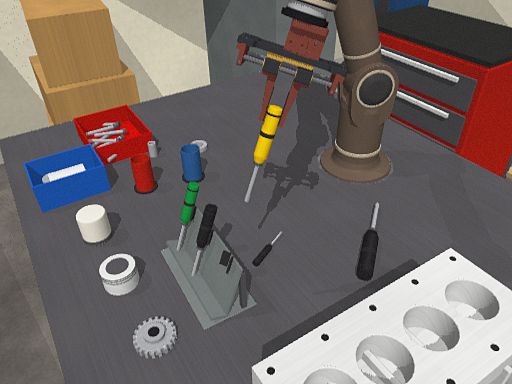

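The scene view shows the yellow driver held, with its tip at (249,200), clear of the rest. Green at (190,200) and black at (205,228) are unmoved. Next I straighten it to vertical and carry it over.

```bash
cat >> go.py <<'E'
CUP=np.array([480.8,-222.1,0])
RV=Rt([0,0,-1],[.74,-.67,0])
E
python3 -c "
from go import *
todo([480.8,-222.1,420],RV)"
```

```text
clock 8.6833 pos [526.4364 271.8507 401.8726] w 25.50710267462966 F [ 0.4069  0.2161 -1.5919] q [ 0.4048  0.2889 -1.3737  1.5859  0.5956  1.323  -1.7372]
shift units [ 7.2981 10.0173 -0.624 ] turn units [-2.1182 -2.6459  0.2797]
```

```bash
python3 -m crank '[[0,0,-0.1,-0.53,-0.66,0.07,255],[0,0,-0.1,-0.53,-0.66,0.07,255],[0,0,-0.1,-0.53,-0.66,0.07,255],[0,0,-0.1,-0.53,-0.66,0.07,255],[0,0,0,0,0,0,255]]'; python3 -c "
from go import *
todo([480.8,-222.1,400],RV)"
```

```text
clock: 9.1
tool_pos: [520.7, 267.7, 409.3]
eef_rot: [[0.741, -0.672, -0.021], [-0.672, -0.74, -0.015], [-0.006, 0.026, -1.0]]
wrist_force: [1.5, -0.6, -2.9]
gripper_width: 25.5
clock 9.1 pos [520.668  267.7337 409.3314] w 25.480633329969574 F [ 1.4754 -0.5909 -2.9055] q [ 0.212   0.5247 -1.2749  1.2703  0.4947  1.7124 -1.6938]
shift units [7.4912 9.7313 0.4399] turn units [ 0.2443  0.0542 -0.0088]
```

```bash
python3 -m crank '[[0.3,0.39,0,0,0,0,255],[0.5,0.65,0,0,0,0,255],[0.5,0.65,0,0,0,0,255],[0.5,0.65,0,0,0,0,255],[0.5,0.65,0,0,0,0,255],[0.5,0.65,0,0,0,0,255],[0.5,0.65,0,0,0,0,255]]'; python3 -c "
from go import *
todo([480.8,-222.1,400],RV)"
```

```text
clock: 9.68
tool_pos: [500.5, 51.7, 397.5]
eef_rot: [[0.754, -0.657, -0.027], [-0.657, -0.754, -0.02], [-0.007, 0.033, -0.999]]
wrist_force: [0.9, -0.6, -0.8]
gripper_width: 25.6
clock 9.6833 pos [500.5038  51.6718 397.4509] w 25.615648979787306 F [ 0.9246 -0.5528 -0.7968] q [ 0.8122  0.3925 -1.3988  1.4817  0.3891  1.6215 -1.2827]
shift units [4.1258 5.4828 0.0888] turn units [0.3165 0.0638 0.1805]
```

```bash
python3 -m crank '[[0.5,0.66,0,0.05,0.01,0.03,255],[0.5,0.66,0,0.05,0.01,0.03,255],[0.5,0.66,0,0.05,0.01,0.03,255],[0.5,0.66,0,0.05,0.01,0.03,255],[0.5,0.66,0,0.05,0.01,0.03,255],[0.5,0.66,0,0.05,0.01,0.03,255],[0.3,0.4,0,0,0,0,255],[0,0,0,0,0,0,255]]'; python3 -c "
from go import *
todo([480.8,-222.1,400],RV)"
```

```text
clock: 10.35
tool_pos: [474.5, -186.6, 387.3]
eef_rot: [[0.736, -0.677, -0.005], [-0.677, -0.735, -0.022], [0.011, 0.019, -1.0]]
wrist_force: [1.2, -0.1, -1.5]
gripper_width: 25.5
clock 10.35 pos [ 474.4577 -186.5792  387.2848] w 25.536542744932156 F [ 1.2237 -0.0636 -1.4864] q [ 1.3055  0.3829 -1.4018  1.5137  0.3982  1.5678 -0.8317]
shift units [ 0.7216  0.5517 -0.2995] turn units [ 0.1843 -0.1033 -0.0812]
```

```bash
python3 -m crank '[[0.36,0.28,0.4,0.1,-0.05,-0.04,255],[0.36,0.28,0.6,0.1,-0.05,-0.04,255],[0,0,0.6,0,0,0,255],[0,0,0.4,0,0,0,255],[0,0,0,0,0,0,255]]'
cat > m2.py <<'E'
import sys
from go import *
from scipy.spatial.transform import Rotation as Ro
S=capture("scene");D=capture("side")
def pl(c):
    m=mask(c,22,33);pts=np.argwhere(m>0)[:,::-1].astype(np.float32)
    vx,vy,x0,y0=cv2.fitLine(pts,cv2.DIST_L2,0,.01,.01).ravel()
    e,d=ray(c,[[x0,y0],[x0+30*vx,y0+30*vy]]);n=np.cross(d[0],d[1]);return e,n/np.linalg.norm(n),pts
e1,n1,q1=pl(S);e2,n2,q2=pl(D)
u=np.cross(n1,n2);u/=np.linalg.norm(u);u*=np.sign(u[2])
P=np.linalg.solve(np.array([n1,n2,u]),[n1@e1,n2@e2,0])
s=get_state();print("tcp",s["tool_pos"],"R",s["eef_rot"][:,2])
print("axis",u,"lean",np.degrees(np.arccos(u[2])))
g=P+u*(s["tool_pos"][2]-P[2])/u[2];print("axis at tcp z",g,"tip if s=148",g-148*u)
print("pts n",len(q1),len(q2))
cv2.imwrite(f"pics/s{sys.argv[1]}.png",cv2.resize(S["image"][20:260,100:300],None,fx=2.4,fy=2.4)[:,:,::-1]);cv2.imwrite(f"pics/d{sys.argv[1]}.png",cv2.resize(D["image"][20:220,180:380],None,fx=2.8,fy=2.8)[:,:,::-1])
E
python3 m2.py 6;python3 -c "
from go import *
todo([480.8,-222.1,270],RV)"
```

```text
clock: 10.77
tool_pos: [478.0, -223.7, 298.9]
eef_rot: [[0.742, -0.67, 0.001], [-0.67, -0.742, -0.006], [0.005, 0.003, -1.0]]
wrist_force: [-0.1, 0.2, -1.6]
gripper_width: 25.7
tcp [ 479.3313 -222.8891  302.1901] R [ 0.0041 -0.0064 -1.    ]
axis [-0.4253  0.7919  0.4382] lean 64.01119640373415
axis at tcp z [ 469.2895 -212.4006  302.1901] tip if s=148 [ 532.2297 -329.604   237.3372]
pts n 303 271
clock 10.8667 pos [ 479.3313 -222.8891  302.1901] w 25.20851191053765 F [ 0.3904  0.5421 -1.2674] q [ 1.3196  0.4711 -1.3554  1.6323  0.4719  1.4151 -0.8206]
shift units [ 0.0082 -0.0408  0.8048] turn units [ 0.0187 -0.0701  0.0251]
```

View pics/s6.png

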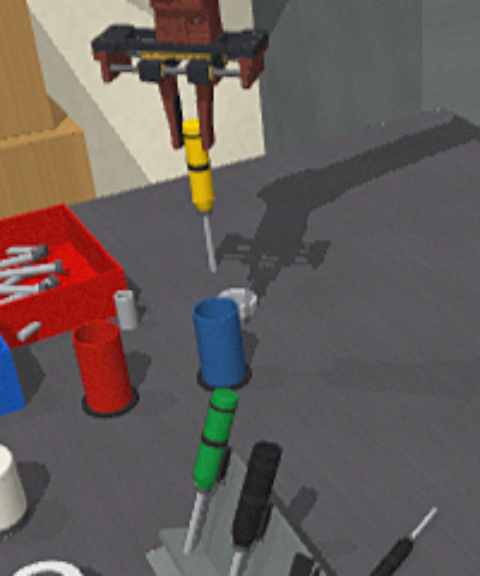

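View pics/d6.png

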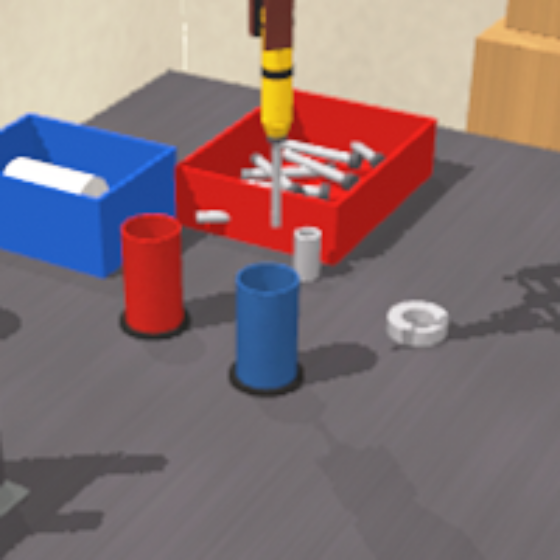

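Both crops show the driver hanging upright over the blue cup. The tip is at scene (189,133) and side (279,101). The line fit was spoiled by yellow parts on the gripper, so I triangulate the tip and handle bottom instead.

Run:
```python
from go import *
S=capture("scene");D=capture("side")
t=tri(S,[188.75,132.9],D,[278.6,100.7]);h=tri(S,[185.8,107.9],D,[278.2,69.3]);print(t,h)
# lower handle blobs only
a=(185,108)
def low(c,y0,y1,x0,x1):
    m=mask(c,22,33);mm=np.zeros_like(m);mm[y0:y1,x0:x1]=m[y0:y1,x0:x1]
    p=np.argwhere(mm>0)[:,::-1];return p.mean(0),len(p)
a=low(S,89,112,165,200);b=low(D,46,72,265,295);print(a,b,tri(S,a[0],D,b[0]))
todo([480.8,-222.1,270],RV)
```

```text
(array([ 474.1317, -226.2968,  155.5797]), np.float64(2.341125400916)) (array([ 474.6444, -222.4439,  238.5642]), np.float64(2.6241278021559307))
(array([183.2252,  97.3444]), 151) (array([277.5365,  56.0208]), 192) (array([ 477.5565, -223.7854,  270.5505]), np.float64(1.6152991708907711))
clock 10.9667 pos [ 480.575  -222.9383  304.0214] w 25.109140194266836 F [ 0.5821  0.6544 -1.2509] q [ 1.3194  0.47   -1.3563  1.6291  0.4717  1.4158 -0.8203]
shift units [-0.0183 -0.0199  0.8504] turn units [ 0.0066 -0.0948  0.0232]
```

```bash
python3 -m crank '[[0.04,-0.14,0,0,-0.09,0,255],[0,0,0.3,0,0,0,255],[0,0,0.4,0,0,0,255],[0,0,0.4,0,0,0,255],[0,0,0.4,0,0,0,255],[0,0,0.4,0,0,0,255],[0,0,0,0,0,0,255]]'; python3 m2.py 7; python3 -c "
from go import *
todo([484.5,-220,158],RV)"
```

```text
clock: 11.55
tool_pos: [490.1, -217.4, 229.8]
eef_rot: [[0.746, -0.666, 0.012], [-0.666, -0.746, -0.009], [0.015, -0.002, -1.0]]
wrist_force: [-0.2, -0.2, -0.9]
gripper_width: 25.5
tcp [ 491.4191 -217.2952  232.4286] R [ 0.0149 -0.0094 -0.9998]
axis [ 0.4828 -0.8746  0.0447] lean 87.4393951254066
axis at tcp z [ 581.7846 -387.9344  232.4286] tip if s=148 [ 510.3243 -258.4983  225.8165]
pts n 283 229
clock 11.65 pos [ 491.4191 -217.2952  232.4286] w 25.31190892457709 F [ 0.7482  0.433  -1.2632] q [ 1.2572  0.5303 -1.299   1.7296  0.5428  1.2837 -0.8904]
shift units [-0.1163  0.171   1.8585] turn units [-0.0281 -0.1656  0.0701]
```

View pics/s7.png

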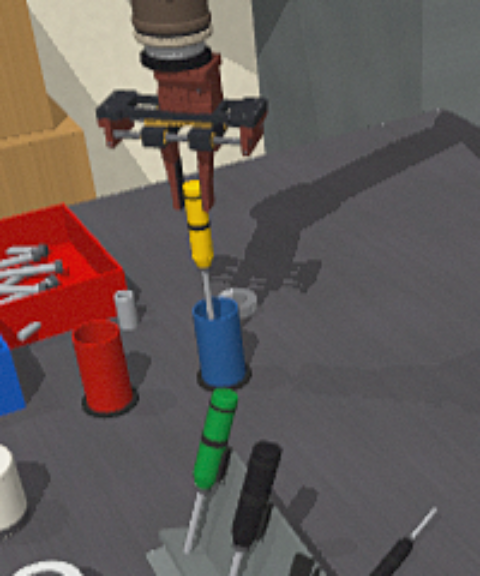

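View pics/d7.png

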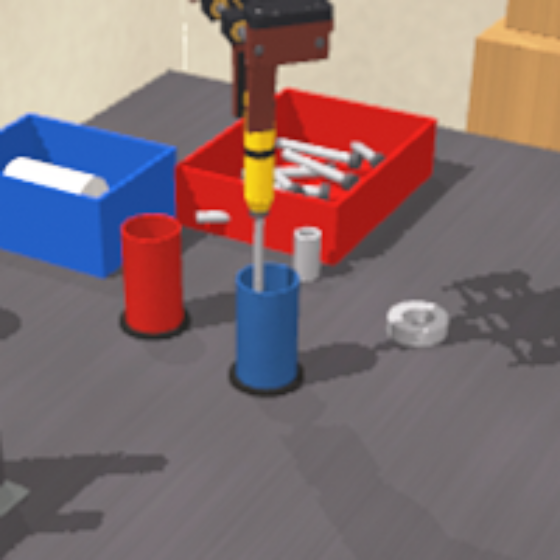

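Both views show the blade tip inside the blue cup's mouth, slightly off centre at side (259,280) against the cup mid at 268. I correct about 7 mm back and go down.

```bash
python3 -m crank '[[-0.06,0.1,0.1,-0.03,-0.16,0,255],[-0.06,0.08,0.3,0,0,0,255],[0,0.02,0.3,0,-0.03,0,255],[0,0.02,0.3,0,-0.03,0,255],[0,0,0,0,0,0,255]]'; python3 -c "
from go import *
todo([484.5,-220,158],RV)"
```

```text
clock: 12.07
tool_pos: [483.0, -221.6, 192.1]
eef_rot: [[0.746, -0.666, -0.001], [-0.666, -0.746, 0.002], [-0.002, -0.001, -1.0]]
wrist_force: [-0.7, -0.1, -1.9]
gripper_width: 25.3
clock 12.0667 pos [ 482.9577 -221.6062  192.1419] w 25.2674992691245 F [-0.6959 -0.0705 -1.9247] q [ 1.2462  0.5702 -1.2653  1.7799  0.5755  1.2315 -0.9088]
shift units [ 0.0038 -0.0551  0.8536] turn units [-0.006   0.0205  0.062 ]
```

```bash
python3 -m crank '[[0,-0.04,0.25,0,0,0,255],[0,0,0.25,0,0,0,255],[0,0,0.2,0,0,0,255],[0,0,0.05,0,0,0,255],[0,0,0,0,0,0,255]]'; python3 m2.py 8; python3 -c "
from go import *
todo([484.5,-220,158],RV)"
```

```text
clock: 12.48
tool_pos: [483.7, -219.9, 157.7]
eef_rot: [[0.746, -0.666, -0.002], [-0.666, -0.746, 0.003], [-0.004, -0.001, -1.0]]
wrist_force: [0.8, -0.2, -0.4]
gripper_width: 25.4
tcp [ 484.0152 -219.9502  158.3825] R [-0.0018  0.0032 -1.    ]
axis [ 0.4901 -0.8528  0.1803] lean 79.61308554122616
axis at tcp z [ 497.3507 -248.634   158.3825] tip if s=148 [ 424.8144 -122.418   131.6989]
pts n 262 203
clock 12.5833 pos [ 484.0152 -219.9502  158.3825] w 25.1548551235211 F [ 0.2327 -0.3802 -1.782 ] q [ 1.2171  0.6038 -1.2309  1.8185  0.6151  1.1762 -0.9435]
shift units [ 0.0099 -0.0071  0.0095] turn units [-0.0111  0.0328  0.0639]
```

View pics/s8.png

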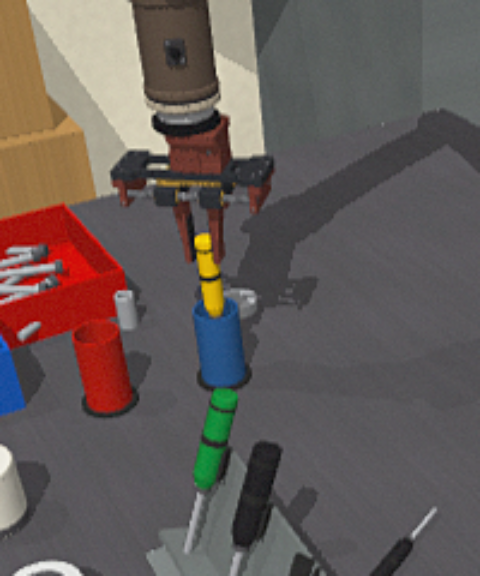

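View pics/d8.png

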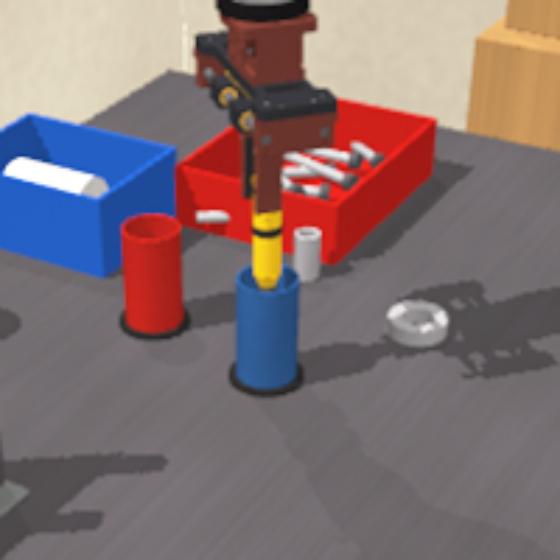

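Both views show the handle bottom centred in the blue cup's mouth. I lower it gently to feel the floor.

```bash
python3 -m crank '[[0,0,0.06,0,0,0,255],[0,0,0.04,0,0,0,255],[0,0,0,0,0,0,255]]'; python3 -m crank '[[0,0,0.05,0,0,0,255],[0,0,0,0,0,0,255]]'
```

```text
clock: 12.83
tool_pos: [484.9, -220.0, 155.2]
eef_rot: [[0.746, -0.666, 0.0], [-0.666, -0.746, 0.002], [-0.002, -0.002, -1.0]]
wrist_force: [0.1, -0.3, -0.4]
gripper_width: 25.2
clock: 13.0
tool_pos: [485.1, -220.1, 153.4]
eef_rot: [[0.746, -0.666, 0.001], [-0.666, -0.746, 0.002], [-0.001, -0.002, -1.0]]
wrist_force: [1.0, 0.3, -1.0]
gripper_width: 25.4
```

```bash
python3 -m crank '[[0,0,0.06,0,0,0,255],[0,0,0,0,0,0,255]]'; python3 -m crank '[[0,0,0.06,0,0,0,255],[0,0,0,0,0,0,255]]'
```

```text
clock: 13.17
tool_pos: [485.2, -220.2, 151.0]
eef_rot: [[0.746, -0.666, 0.001], [-0.666, -0.746, 0.002], [-0.0, -0.002, -1.0]]
wrist_force: [-0.3, 0.4, -0.4]
gripper_width: 25.4
clock: 13.33
tool_pos: [485.4, -220.3, 148.6]
eef_rot: [[0.746, -0.666, 0.002], [-0.666, -0.746, 0.001], [0.0, -0.002, -1.0]]
wrist_force: [-0.3, 0.5, -1.4]
gripper_width: 25.4
```

```bash
python3 -m crank '[[0,0,0.06,0,0,0,255],[0,0,0,0,0,0,255]]'; python3 -m crank '[[0,0,0.06,0,0,0,255],[0,0,0,0,0,0,255]]'
```

```text
clock: 13.5
tool_pos: [487.6, -219.9, 148.6]
eef_rot: [[0.746, -0.666, 0.005], [-0.666, -0.746, 0.0], [0.004, -0.004, -1.0]]
wrist_force: [-0.0, -0.9, -0.4]
gripper_width: 25.6
clock: 13.67
tool_pos: [489.6, -219.5, 148.6]
eef_rot: [[0.746, -0.666, 0.009], [-0.666, -0.746, -0.001], [0.007, -0.005, -1.0]]
wrist_force: [-0.0, -0.3, -1.6]
gripper_width: 25.2
```

```bash
python3 -m crank '[[0.0,0.1,0,0,-0.1,0,255],[0,0,0,0,0,0,200],[0,0,0,0,0,0,180],[0,0,0,0,0,0,150],[0,0,0,0,0,0,100],[0,0,0,0,0,0,50],[0,0,0,0,0,0,0],[0,0,0,0,0,0,0],[0,0,0,0,0,0,0],[0,0,0,0,0,0,0]]'
python3 - <<'E'
from go import *
W=capture("wrist");cv2.imwrite("pics/w9.png",W["image"][:,:,::-1])
E
python3 m2.py 9
```

```text
clock: 14.5
tool_pos: [486.1, -223.2, 147.5]
eef_rot: [[0.745, -0.667, -0.001], [-0.667, -0.745, 0.007], [-0.005, -0.005, -1.0]]
wrist_force: [0.6, 0.3, 0.3]
gripper_width: 68.9
tcp [ 486.1658 -223.1976  147.558 ] R [-0.0004  0.0073 -1.    ]
axis [ 0.5255 -0.8096  0.2617] lean 74.83144522109319
axis at tcp z [ 478.8608 -209.7928  147.558 ] tip if s=148 [401.0906 -89.9757 108.8324]
pts n 271 223
```

View pics/w9.png

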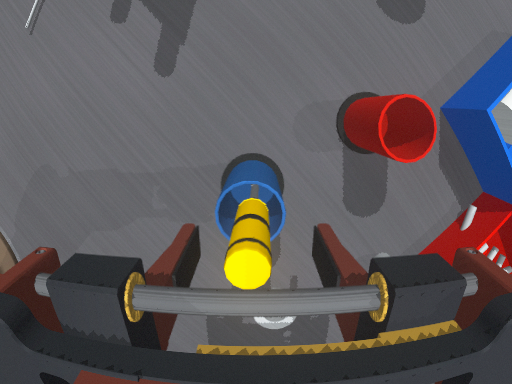

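View pics/d9.png

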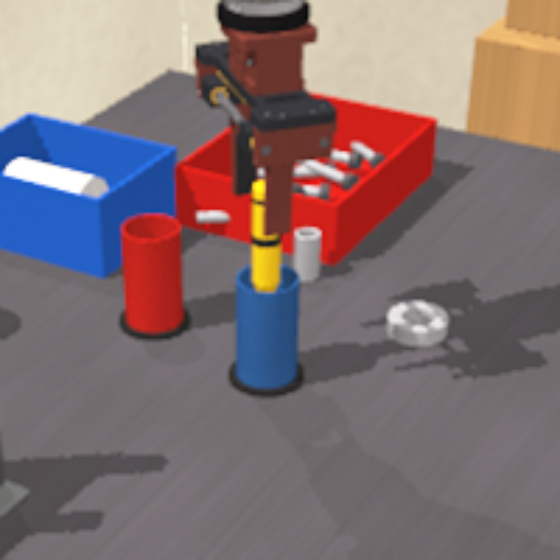

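The wrist view shows the fingers clear on both sides, at x≈195 and 320, with the handle cap at (248,268) and the blade inside the blue cup. I open fully and retract straight up.

```bash
python3 -m crank '[[0,0,0,0,0,0,0],[0,0,0,0,0,0,0],[0,0,0,0,0,0,0],[0,0,-0.2,0,0,0,0],[0,0,-0.3,0,0,0,0],[0,0,-0.4,0,0,0,0],[0,0,-0.5,0,0,0,0],[0,0,-0.6,0,0,0,0],[0,0,-0.7,0,0,0,0],[0,0,-0.7,0,0,0,0],[0,0,-0.7,0,0,0,0],[0,0,-0.4,0,0,0,0],[0,0,0,0,0,0,0],[0,0,0,0,0,0,0]]'; python3 m2.py 10;python3 - <<'E'
from go import *
S=capture("scene");cv2.imwrite("pics/s11.png",S["image"][:,:,::-1])
W=capture("wrist");cv2.imwrite("pics/w11.png",W["image"][:,:,::-1])
D=capture("side")
def ax(c,box):
    m=mask(c,22,33);x,y,w,h=box;mm=np.zeros_like(m);mm[y:y+h,x:x+w]=m[y:y+h,x:x+w]
    cs,l=comps(mm,10);print([(t.tolist()) for i,t,_ in cs])
    p=np.argwhere(mm>0)[:,::-1].astype(np.float32)
    vx,vy,x0,y0=cv2.fitLine(p,2,0,.01,.01).ravel();e,d=ray(c,[[x0,y0],[x0+30*vx,y0+30*vy]]);n=np.cross(d[0],d[1]);return e,n/np.linalg.norm(n)
e1,n1=ax(S,(170,110,40,60));e2,n2=ax(D,(255,75,40,55))
u=np.cross(n1,n2);u/=np.linalg.norm(u);u*=np.sign(u[2])
P=np.linalg.solve(np.array([n1,n2,u]),[n1@e1,n2@e2,0])
print("u",u,"lean rad",np.arccos(u[2]),"tip",P+u*(6-P[2])/u[2],"tip-cup",P+u*(6-P[2])/u[2]-CUP)
E
```

```text
clock: 15.82
tool_pos: [486.2, -221.5, 345.8]
eef_rot: [[0.749, -0.663, 0.003], [-0.663, -0.749, 0.008], [-0.003, -0.008, -1.0]]
wrist_force: [0.2, 0.5, -0.4]
gripper_width: 87.8
tcp [ 485.8092 -221.4391  344.5963] R [ 0.0018  0.0085 -1.    ]
axis [ 0.4613 -0.8496  0.2557] lean 75.18231728558912
axis at tcp z [ 840.2625 -881.8171  344.5963] tip if s=148 [ 771.9849 -756.0811  306.7462]
pts n 271 335
[[181, 120, 12, 33, 264]]
[[270, 84, 10, 22, 183], [270, 107, 10, 17, 146]]
u [-0.0063 -0.0072  1.    ] lean rad 0.009574888613200251 tip [ 484.0586 -222.1759    6.    ] tip-cup [ 3.2586 -0.0759  6.    ]
```

View pics/s11.png

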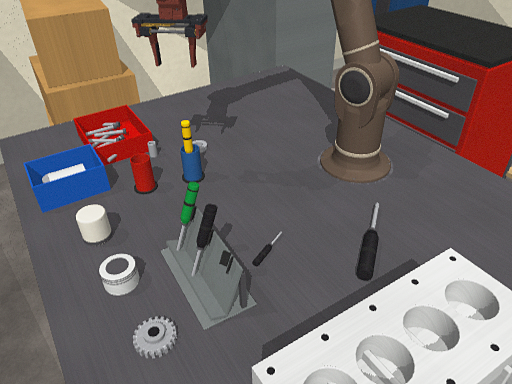

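View pics/d10.png

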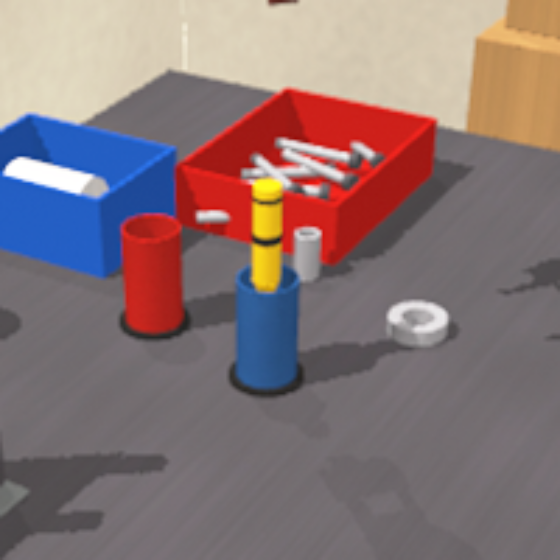

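View pics/w11.png

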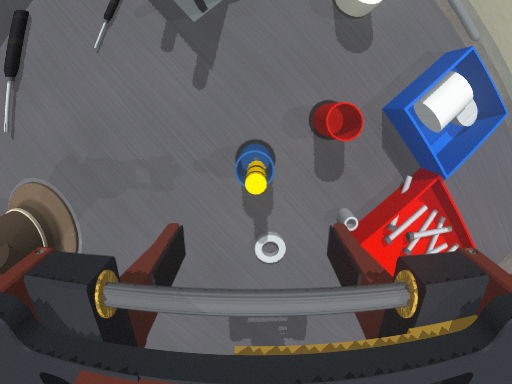

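Run:
```python
from go import *
S=capture("scene");D=capture("side")
# cap back edge: highest yellow pixel in each view -> height of ray above the axis point offset by 13 mm radius
m=mask(S,22,33)[110:160,170:210];n=mask(D,22,33)[75:130,255:295]
a=np.argwhere(m>0);b=np.argwhere(n>0)
for c,p in((S,a[a[:,0]==a[:,0].min()].mean(0)[::-1]+[170,109.5]),(D,b[b[:,0]==b[:,0].min()].mean(0)[::-1]+[255,74.5])):
    e,d=ray(c,p);d=d[0];h=np.linalg.norm(np.array([484,-222])-e[:2])+13
    print("end height",e[2]+d[2]*h/np.linalg.norm(d[:2]))
g=mask(S,45,80);print("green",[(t.tolist(),c) for i,t,c in comps(g)[0]])
s=get_state();print(s["clock"],s["dq"])
sign_off()
```

```text
end height 196.13623257080337
end height 195.9439296045415
green [([185, 182, 14, 23, 223], array([191.3946, 192.6323])), ([181, 204, 13, 20, 166], array([185.8554, 213.6084]))]
16.1667 [ 0.0015  0.0002 -0.0038 -0.0042 -0.0014  0.0015 -0.0011]
the job is handed in; nothing more can be done
```

I stood the yellow screwdriver upright in the blue cup, blade down, let go of it and backed the gripper straight up. I handed the job in at about 16.2 s of the 38 s allowed.

**Final checks**
- **Yellow driver:** its lean measured about 0.01 rad and its tip about 3 mm from the cup axis. The handle end is 196 mm above the table in both views, so the tip is on the cup floor at 6 mm.
- **Green and black drivers:** both are still in the rest. Green's pixels match the first picture to 0.1 px. I checked black only by eye, and it looked unmoved.
- **Robot:** the gripper is open and about 150 mm above the driver, touching nothing. Wrist-force readings stayed near 3 N or below.

**What went wrong or disagreed**
- **First approach:** it drifted about 25 mm sideways as joint 7 neared its limit, bringing a finger close to the black driver. I backed out, turned the jaws about 50° and approached again.
- **Axis measurement while carrying:** the automatic fit failed because yellow parts on the gripper confused it, so I triangulated the tip and handle by hand instead.
- **Lowering into the cup:** the arm stopped at TCP height 148.6 mm without any clear contact force. I released there, and the later height check shows the driver came to rest on the floor.

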